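# Lock the storeroom case

### The job

One of the two slotted cam locks on the green case is still open. Take the flat-bladed key from its wooden block, push its blade fully down into that lock's slot and turn it a quarter turn clockwise until it seats, then let go and leave the key standing in the lock. Leave the other lock, which is already home, as it is.

Things in the scene. Friction and masses are not known exactly. Their poses are not given: they have to be found in the camera images.
- key: Sizes in mm. Loose key, 90 g, upright in a wooden block (85 x 70 x 34 high). Black grip plate 44 wide (key x), 12 thick (y), spanning z = 5 to 50; below it a round steel flange 50 across, 5 thick; below that a blade 40 wide (x), 6 thick (y), 16 long, hidden in the block. Origin: centre of the flange's underside, 34 above the table at the start; z up. Lift straight over 16 to free it.
- open_lock_top (a point): Top centre of the open lock's aluminium cam head (60 across, on a black collar on a green case, 340 x 200), 130 mm above the table; turns with the head: x along the slot, z up. Slot right across the head, ends open, 20 deep, 13 wide, mouth bevelled to 25. Open: slot across the case (its short way) or up to 9 degrees clockwise of that. Blade fully in: key's flange lies on the head.
- open_lock (a joint): Angle of that head, rad: 0 to 0.15 at the start, growing clockwise from above to a hard stop at 1.57 = home, slot along the case's long side, in line with two small black ribs beside the collar. Friction about 0.12 N m; stays where left. The blade has about 10 degrees of play each way before it drives the head, so turn the key that much further.
- home_lock (a joint): Angle of the other, identical lock on the same case, already home: 1.57 rad, slot along the case's long side. The locks stand 160 to 220 mm apart along the case; either end may have the open one.
There are look-alikes about, which are no part of the job. Leave any blue or purple look-alike of the key alone.

How it is judged:
On the way, in this order (a step that is already met when the one before it is completed fails the run):
1. the key's blade is fully down in the slot of the open lock, before the lock is turned (horizontal distance between key and open_lock_top below 0.015 m and z of key in the frame of open_lock_top below 0.006 m and angle between key's own z axis and vertical below 0.2 rad and value of joint open_lock below 0.8 rad), for 0.1 s.
2. the open lock is turned home with the key in it (value of joint open_lock above 1.4 rad and horizontal distance between key and open_lock_top below 0.015 m and z of key in the frame of open_lock_top below 0.008 m), for 0.2 s.
At the end, for the whole second after the job is handed in: The lock that was open is turned to within 10 degrees of its stop (over 1.4 rad), the other lock is still home (over 1.4 rad), and the key stands released and at rest in the lock it turned: within 15 mm of its centre, flange within 8 mm of the head's top face, within 11 degrees of upright (all of step 2 and value of joint home_lock above 1.4 rad and angle between key's own z axis and vertical below 0.2 rad and linear speed of key below 0.02 m/s); the robot touches nothing.
It fails at once if the other lock is turned away from home (value of joint home_lock below 1.3 rad).
It also fails if it takes over 48 s, if anything falls off the work surface, if the arm or the gripper's body presses on something with over 40 N, if the wrist force passes 120 N, or if a joint passes its speed limit or range.

### The arm

A 6-joint arm with a two-finger parallel gripper is mounted at the origin on the work surface. World frame = base frame: x ahead of the robot, y to its left, z up, the work surface at z = 0. Lengths are in m, angles in rad, forces in N, time in s.
With the tool pointing down it reaches from about 0.35 to 0.975 m from the base axis. Payload 7.1 kg.
Tool frame: the origin (TCP) lies between the finger pads; the fingertips stand 25 mm ahead of it and the grasp point (between the pads) lies 6 mm ahead of it (ctrl.tip_reach is the distance from the TCP to the fingertips, in m); z points along the fingers, y is the direction in which the jaws open and shut (so a half turn about z gives the same grasp; the last joint's range is limited). The gripper opens to 88 mm and grips with 3 to 60 N. Pads are 20 mm wide; open, the fingers measure 115 mm over their backs; the gripper's body (75 mm by 178 mm) begins 61 mm behind the grasp point.
Start: joints at [-1.357, 0.423, 1.63, -0, 1.089, -0.019], TCP at [0.144, -0.608, 0.248] pointing down, gripper open.
Joint ranges: [-3, 3], [-0.9, 2.11], [0.09, 2.58], [-1.31, 4.45], [0.11, 2.69], [-2.54, 2.54]. Speed limits (rad/s): [2.39, 2.39, 3.01, 3.14, 3.14, 3.14].

### API

Orientations are given as a 3x3 rotation matrix whose columns are the frame's x, y, z axes.
In Python, from bench import get_state, vision, order, ctrl gives the robot as it stands.
- The arm moves only by the tool servo_tool, never from a script. Its argument "series" is a list of rows, each a list of 3 entries, a list of its own where there are three numbers: the shift along the tool's x, y, z in m, then the turn, a rotation vector about the tool's x, y, z in degrees, then the opening in per cent of the stroke, from 0 (shut) to 100 (fully open). In form: [[[dx, dy, dz], [wx, wy, wz], hand], ...]. A call has 1 to 10 rows; each row is the pose to reach, as a shift and turn from the pose commanded when the call began, along the tool's axes at that moment; what a row does not reach only later rows make up. A row lasts 1/8 s, in which the tool goes at most 62.5 mm and 10.7 degrees, less where a joint would pass 70% of its speed; a pose out of reach is approached as far as the arm can. A call with a gripper value outside its range is refused whole. The fingers move at their own pace and stop on an object; the grip force is fixed at half the most. Time passes only in rows, so rows that repeat a pose let the fingers close. It gives the time, the measured TCP pose, the force and the opening at its end, in the units of the state.
- get_state(): the state, without advancing time (a new reading comes with each control period).
- vision.capture(name): name is "side" or "top" or "wrist"; returns a dict with "img" (400x640x3 uint8, red, green, blue), "range_z" (400x640 float32, m along the optical axis (not along the pixel's ray), 0 where there is no reading), "fx", "fy", "cx", "cy" (pixels), "k1" (the pictures are not rectified: a ray, as slopes to the right and down, at radius r is drawn at 1 + k1 r^2 times it, then the intrinsics apply), "view" (4x4, takes a point from world to camera coordinates). Camera axes: x right, y down, z forward; pixel columns grow to the right and rows downward; lengths in m; the calibration is good to about 2 mm. A picture is of the moment at which its call begins.
- order.finish_job(): hands the job in, once; it reports no verdict.
The state is a dict: "clock": time; "qpos": joint angles; "joint_vel": joint speeds; "joint_efforts": joint torques, N m; "ee_pos": TCP position; "ee_rot": TCP orientation; "contact_force": force on the tool from outside, world axes, zero at the start; "moment": the same for the moment, N m; "finger_gap": finger opening in m.
Only numpy, scipy, OpenCV 4.12 (cv2) and the standard library are available. Lean on these libraries where they do the work, as an engineer would, in place of code of your own. Each camera call takes 0.05 s, during which the arm holds its last target.

## Working session

There is one attempt and no reset: what is moved stays moved. The work goes in short steps, Python scripts to look and compute and a tool call to move; the robot and the scene stay as the last step left them, time stands still between calls to the robot, and variables do not carry over. Pictures are saved under pics/ and viewed, and the job is handed in when it is done.

Besides the shell and the picture viewer there is one more tool, called by a JSON object that holds its "op" and its "data". servo_tool: Moves the arm, as the interface text tells. Its arguments: {"type":"object","properties":{"series":{"type":"array"}},"required":["series"]}

```bash
ls; mkdir -p pics; cat > h.py <<'E'
import numpy as np, cv2
from bench import get_state, vision, order, ctrl
def cap(n):
    c=vision.capture(n); np.savez('last_%s.npz'%n,**{k:np.array(v) for k,v in c.items()}); return c
def load(n):
    return dict(np.load('last_%s.npz'%n))
def und(c,u,v):
    K=np.array([[c['fx'],0,c['cx']],[0,c['fy'],c['cy']],[0,0,1.]],float)
    p=cv2.undistortPoints(np.array([[[u,v]]],float),K,np.array([float(c['k1']),0,0,0]))
    return p[0,0]
def ray(c,u,v):
    s=und(c,u,v); V=np.array(c['view']); R=V[:3,:3]; o=-R.T@V[:3,3]; d=R.T@np.array([s[0],s[1],1.]); return o,d
def plane(c,u,v,z):
    o,d=ray(c,u,v); return o+d*(z-o[2])/d[2]
def deproj(c,u,v):
    o,d=ray(c,u,v); return o+d*float(c['range_z'][int(round(v)),int(round(u))])
def proj(c,P):
    V=np.array(c['view']); p=V[:3,:3]@np.array(P)+V[:3,3]; s=p[:2]/p[2]; s=s*(1+float(c['k1'])*(s@s))
    return np.array([c['fx']*s[0]+c['cx'],c['fy']*s[1]+c['cy']])
def save(n,img): cv2.imwrite('pics/'+n,cv2.cvtColor(img,cv2.COLOR_RGB2BGR))
E
python3 - <<'E'
from h import *
for n in ("top","side","wrist"):
    c=cap(n); save(n+'0.png',c['img']); print(n,c['fx'],c['k1'],np.round(c['view'],3).tolist())
s=get_state();print(s['clock'],s['ee_pos'],np.round(s['ee_rot'],3),s['finger_gap'])
E
```

```text
pics
top 444.8612730376749 -0.12342960554251313 [[0.011, -1.0, -0.027, 0.034], [-0.991, -0.007, -0.137, 0.546], [0.137, 0.028, -0.99, 0.914], [0.0, 0.0, 0.0, 1.0]]
side 372.5335769204671 -0.06373574552457718 [[-0.94, -0.34, 0.018, 0.534], [-0.24, 0.623, -0.744, 0.188], [0.241, -0.704, -0.668, 0.633], [0.0, 0.0, 0.0, 1.0]]
wrist 277.64383106219316 -0.04810823649612395 [[0.231, -0.973, -0.001, -0.625], [-0.938, -0.223, 0.265, -0.032], [-0.258, -0.061, -0.964, 0.39], [0.0, 0.0, 0.0, 1.0]]
0.15 [ 0.1441312  -0.60776356  0.24708548] [[ 0.973  0.231 -0.   ]
 [ 0.231 -0.973  0.001]
 [ 0.    -0.001 -1.   ]] 0.08792283254678701
```

View pics/top0.png

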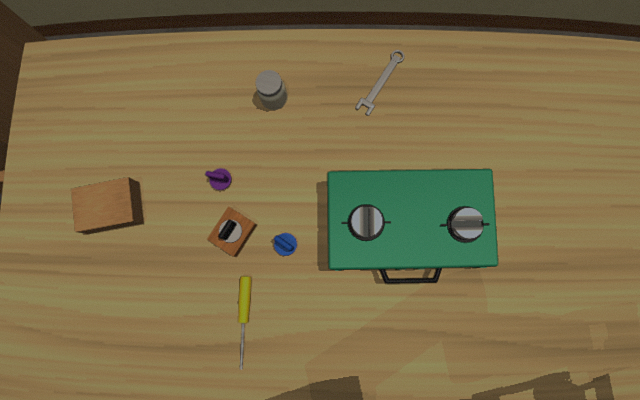

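View pics/side0.png

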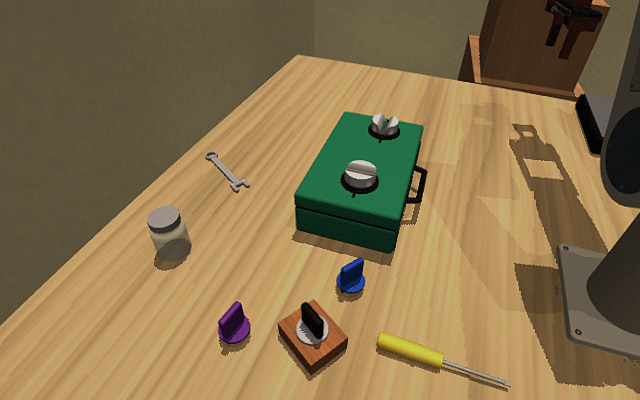

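View pics/wrist0.png

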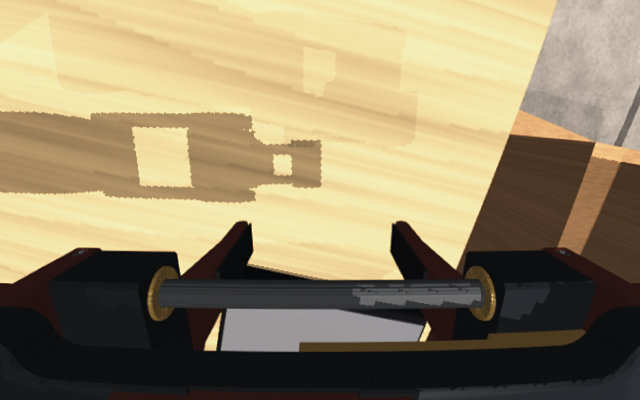

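Candidates for the key are purple (220,179), blue (285,244) and black in the wooden block (230,231), so I choose the black one. The lock at (367,222) has its slot across the case (open). The one at (467,224) has its slot along the case, in line with the ribs (home).

```bash
python3 - <<'E'
from h import *
c=load('top')
i=c['img']
a=cv2.resize(i[195:265,195:305],None,fx=5,fy=5,interpolation=cv2.INTER_CUBIC)
b=cv2.resize(i[195:265,325:505],None,fx=4.4,fy=4.4,interpolation=cv2.INTER_CUBIC)
W=800
o=np.zeros((a.shape[0]+b.shape[0],W,3),np.uint8);o[:a.shape[0],:a.shape[1]]=a;o[a.shape[0]:,:b.shape[1]]=b[:,:W]
save('crop1.png',o)
s=load('side');
save('crop2.png',cv2.resize(s['img'][290:380,265:360],None,fx=6,fy=6,interpolation=cv2.INTER_CUBIC))
for u,v in [(231,231),(240,236),(355,222),(367,208),(450,224),(480,215),(410,190)]:
    print(u,v,np.round(deproj(c,u,v),4))
E
```

```text
231 231 [0.4966 0.2409 0.0526]
240 236 [0.4874 0.2247 0.037 ]
355 222 [ 0.5095 -0.0182  0.1293]
367 208 [ 0.5398 -0.0425  0.1088]
450 224 [ 0.5093 -0.2071  0.1069]
480 215 [ 0.5246 -0.2608  0.13  ]
410 190 [ 0.5784 -0.1299  0.0987]
```

View pics/crop1.png

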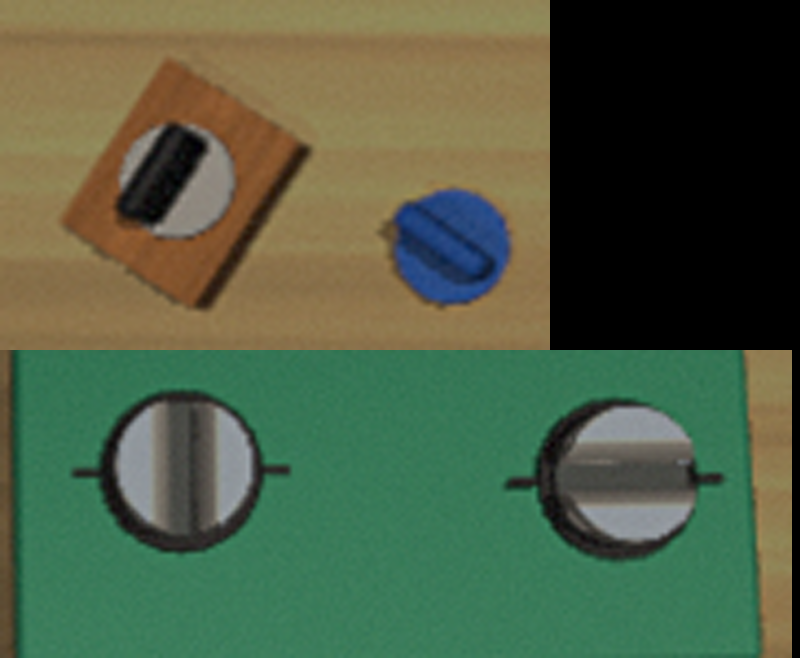

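View pics/crop2.png

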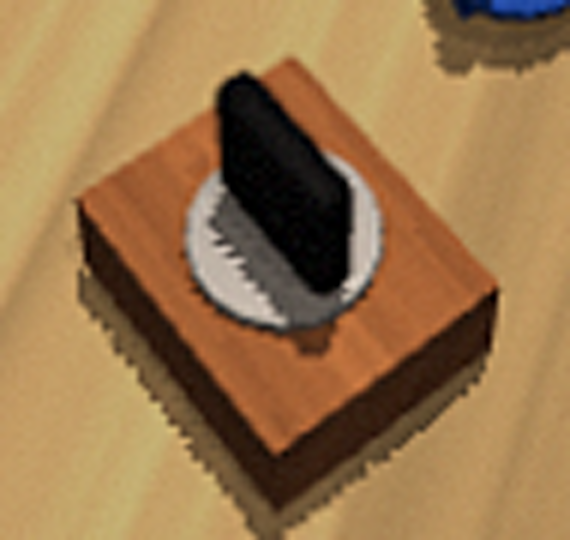

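```bash
cat >> h.py <<'E'
def cloud(c):
    h,w=c['range_z'].shape
    u,v=np.meshgrid(np.arange(w,dtype=float),np.arange(h,dtype=float))
    K=np.array([[c['fx'],0,c['cx']],[0,c['fy'],c['cy']],[0,0,1.]],float)
    p=cv2.undistortPoints(np.stack([u,v],-1).reshape(-1,1,2),K,np.array([float(c['k1']),0,0,0])).reshape(h,w,2)
    P=np.concatenate([p,np.ones((h,w,1))],-1)*c['range_z'][...,None]
    V=np.array(c['view']);return (P-V[:3,3])@V[:3,:3]
E
python3 - <<'E'
from h import *
c=load('top');P=cloud(c);X,Y,Z=P[...,0],P[...,1],P[...,2];im=c['img'].astype(int)
mx=im.max(-1);sat=mx-im.min(-1)
def rect(name,m,z):
    m=m.astype(np.uint8); n,l,st,ce=cv2.connectedComponentsWithStats(m)
    k=1+np.argmax(st[1:,4]);ys,xs=np.where(l==k)
    q=np.array([plane(c,a,b,z)[:2] for a,b in zip(xs,ys)])
    r=cv2.minAreaRect((q*1000).astype(np.float32)); cc=cv2.minEnclosingCircle((q*1000).astype(np.float32))
    cov=np.cov(q.T);w,v=np.linalg.eigh(cov);print(name,len(xs),'rect',np.round(r[0],1),np.round(r[1],1),round(r[2],1),'circ',np.round(cc[0],1),round(cc[1],1),'mean',np.round(q.mean(0)*1000,1),'pca ang',round(np.degrees(np.arctan2(v[1,1],v[0,1]))%180,1)); return l==k
near=(np.hypot(X-.497,Y-.24)<.08)
rect('griptop',near&(Z>.076)&(mx<70),.084)
rect('blocktop',near&(Z>.028)&(Z<.037)|near&(Z>.037)&(Z<.1),.034)
wh=near&(sat<40)&(mx>110);rect('flange',wh,.039)
print('Zflange',np.median(Z[wh]))
g=(im[...,1]>im[...,0]+25)&(im[...,1]>im[...,2]+10)
rect('case',g&(Z>.08),.099)
for nm,(x,y) in (('open',(.515,-.04)),('home',(.51,-.235))):
    h=(np.hypot(X-x,Y-y)<.05)&(Z>.126)&(Z<.136)
    n,l,st,ce=cv2.connectedComponentsWithStats(h.astype(np.uint8))
    rect(nm,h,.13)
    ys,xs=np.where(h);q=np.array([plane(c,a,b,.13)[:2] for a,b in zip(xs,ys)]);print(' all circ',[np.round(np.array(t)*1,1) for t in cv2.minEnclosingCircle((q*1000).astype(np.float32))])
    big=[i for i in range(1,n) if st[i,4]>20]
    ms=[np.array(plane(c,*ce[i],.13)[:2])*1000 for i in big];print([st[i,4] for i in big],np.round(ms,1))
    if len(ms)==2:d=ms[1]-ms[0];print(' perp slot ang',np.degrees(np.arctan2(d[1],d[0])),'mid',(ms[0]+ms[1])/2)
w=load('wrist');V=w['view'];print('wristcam pos',-V[:3,:3].T@V[:3,3],'dir',V[2,:3])
E
```

```text
griptop 125 rect [498. 245.] [12.6 43. ] 58.9 circ [497.9 244.8] 21.5 mean [498.2 245. ] pca ang 147.8
blocktop 1299 rect [498.2 246.1] [72.  86.6] 57.8 circ [498.3 245.7] 55.1 mean [498.1 246.2] pca ang 145.7
flange 157 rect [495.  236.2] [26.1 48.9] 70.9 circ [498.3 246.1] 24.5 mean [493.5 235.4] pca ang 152.6
Zflange 0.03935765170584761
case 14236 rect [ 521.3 -133.1] [198.1 336.7] 1.4 circ [ 521.4 -132.9] 192.6 mean [ 521.5 -130.7] pca ang 92.1
open 241 rect [511.7 -57.5] [21.2 54.2] 89.9 circ [511.7 -50.8] 27.1 mean [512.3 -57.2] pca ang 179.6
 all circ [array([512.1, -39.7]), np.float64(30.0)]
[np.int32(239), np.int32(241)] [[512.  -22. ]
 [512.3 -57.2]]
 perp slot ang -89.53010685776577 mid [512.11621826 -39.58939777]
home 241 rect [ 527.4 -236. ] [21.5 57.3] 0.4 circ [ 519.6 -236.1] 28.8 mean [ 527.  -236.9] pca ang 92.4
 all circ [array([ 509.6, -237.2]), np.float64(30.5)]
[np.int32(241), np.int32(231)] [[ 527.  -236.9]
 [ 491.5 -238. ]]
 perp slot ang -178.21310343974935 mid [ 509.2158753  -237.43272315]
wristcam pos [ 0.21484311 -0.59122358  0.38411011] dir [-0.2576765  -0.0606716  -0.96432452]
```

```bash
cat > go.py <<'E'
import sys
from h import *
x,y,z,th=map(float,sys.argv[1:5])  # mm, mm, mm (TCP), jaw angle deg
s=get_state();R=np.array(s['ee_rot']);p=np.array(s['ee_pos'])*1000
from scipy.spatial.transform import Rotation as Ro
t=np.radians(th);Y=np.array([np.cos(t),np.sin(t),0]);Zt=np.array([0,0,-1.]);T=np.stack([np.cross(Y,Zt),Y,Zt],1)
print('shift mm',np.round(R.T@(np.array([x,y,z])-p),1),'turn',np.round(Ro.from_matrix(R.T@T).as_rotvec(degrees=True),1))
print('now',np.round(p,1),'jaw',round(np.degrees(np.arctan2(R[1,1],R[0,1])),2),'q',np.round(s['qpos'],2),'F',np.round(s['contact_force'],1),'gap',round(s['finger_gap'],4),'t',s['clock'])
E
python3 go.py 450 -200 260 23; python3 go.py 498 245 180 58
```

```text
shift mm [ 391.7 -326.2  -12.5] turn [ -0.   -0.1 -99.7]
now [ 144.1 -607.8  247.1] jaw -76.66 q [-1.36  0.42  1.63 -0.    1.09 -0.02] F [-0.2 -0.4  0.3] gap 0.0879 t 0.15
shift mm [ 541.1 -748.    67.9] turn [-0.000e+00 -1.000e-01 -1.347e+02]
now [ 144.1 -607.8  247.1] jaw -76.66 q [-1.36  0.42  1.63 -0.    1.09 -0.02] F [-0.2 -0.4  0.3] gap 0.0879 t 0.15
```

{"op": "servo_tool", "data": {"series": [[[0.04, -0.033, -0.0125], [0, 0, -10], 100], [[0.08, -0.066, -0.0125], [0, 0, -20], 100], [[0.12, -0.1, -0.0125], [0, 0, -30], 100], [[0.16, -0.133, -0.0125], [0, 0, -40], 100], [[0.2, -0.166, -0.0125], [0, 0, -50], 100], [[0.24, -0.2, -0.0125], [0, 0, -60], 100], [[0.28, -0.233, -0.0125], [0, 0, -70], 100], [[0.32, -0.266, -0.0125], [0, 0, -80], 100], [[0.36, -0.3, -0.0125], [0, 0, -90], 100], [[0.3917, -0.3262, -0.0125], [0, 0, -99.7], 100]]}}

```text
clock: 1.4
ee_pos: [0.4509, -0.1986, 0.2601]
ee_rot: [[-0.397, 0.918, -0.0], [0.918, 0.397, 0.0], [0.0, 0.0, -1.0]]
contact_force: [0.1, 0.7, 0.4]
finger_gap: 0.0877
```

```bash
python3 go.py 498 245 160 58
```

```text
shift mm [388.3 219.5 100.2] turn [  0.   -0.  -34.6]
now [ 450.9 -198.6  260.1] jaw 23.42 q [-0.44  0.21  1.91  0.    1.02 -0.85] F [0.1 0.7 0.4] gap 0.0877 t 1.4
```

{"op": "servo_tool", "data": {"series": [[[0.048, 0.027, 0], [0, 0, -4], 100], [[0.097, 0.055, 0], [0, 0, -9], 100], [[0.146, 0.082, 0], [0, 0, -13], 100], [[0.194, 0.11, 0], [0, 0, -17], 100], [[0.243, 0.137, 0.01], [0, 0, -22], 100], [[0.291, 0.165, 0.03], [0, 0, -26], 100], [[0.34, 0.192, 0.06], [0, 0, -30], 100], [[0.3883, 0.2195, 0.08], [0, 0, -34.6], 100], [[0.3883, 0.2195, 0.1], [0, 0, -34.6], 100], [[0.3883, 0.2195, 0.1], [0, 0, -34.6], 100]]}}

```text
clock: 2.65
ee_pos: [0.4987, 0.2429, 0.1585]
ee_rot: [[-0.845, 0.534, -0.004], [0.534, 0.845, -0.002], [0.002, -0.003, -1.0]]
contact_force: [-0.4, -1.1, 0.0]
finger_gap: 0.0878
```

```bash
python3 - <<'E'
from h import *
c=cap('wrist');save('w1.png',c['img']);P=cloud(c);X,Y,Z=P[...,0],P[...,1],P[...,2];mx=c['img'].max(-1)
for z in (.084,):
    print(proj(c,[.498,.245,z]))
m=(np.hypot(X-.498,Y-.245)<.04)&(Z>.074)&(Z<.095)&(mx<80)
ys,xs=np.where(m);print(len(xs))
q=np.array([plane(c,a,b,.084)[:2] for a,b in zip(xs,ys)])*1000
print(cv2.minAreaRect(q.astype(np.float32)))
E
python3 go.py 498 245 72 58
```

```text
[323.12648439 209.63164069]
696
((498.6117858886719, 248.29177856445312), (11.23306655883789, 42.896244049072266), 57.66268539428711)
shift mm [ 2.4  1.3 87.6] turn [-0.1 -0.1 -0.3]
now [499.5 242.7 159.6] jaw 57.65 q [ 0.43  0.44  1.85 -0.    0.86 -0.58] F [-0.2 -0.4  0.1] gap 0.0877 t 2.7
```

View pics/w1.png

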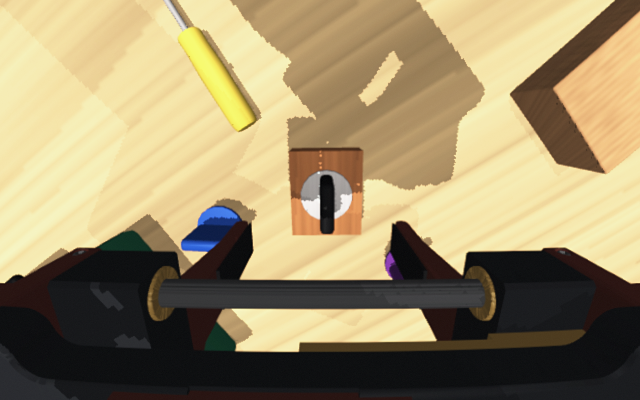

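```bash
python3 go.py 498.4 246.3 71 57.9
```

```text
shift mm [ 2.8  2.6 88.6] turn [-0.1 -0.1 -0.2]
now [499.5 242.7 159.6] jaw 57.65 q [ 0.43  0.44  1.85 -0.    0.86 -0.58] F [-0.2 -0.4  0.1] gap 0.0877 t 2.7
```

{"op": "servo_tool", "data": {"series": [[[0.0028, 0.0026, 0.02], [0, 0, 0], 100], [[0.0028, 0.0026, 0.045], [0, 0, 0], 60], [[0.0028, 0.0026, 0.07], [0, 0, 0], 60], [[0.0028, 0.0026, 0.083], [0, 0, 0], 60], [[0.0028, 0.0026, 0.088], [0, 0, 0], 60], [[0.0028, 0.0026, 0.088], [0, 0, 0], 60]]}}

```text
clock: 3.45
ee_pos: [0.4995, 0.2465, 0.0727]
ee_rot: [[-0.844, 0.536, 0.001], [0.536, 0.844, 0.0], [-0.0, 0.001, -1.0]]
contact_force: [-0.1, 0.3, -0.2]
finger_gap: 0.0528
```

```bash
python3 go.py 498.4 246.3 71 57.9;python3 -c "
from h import *
c=cap('side');save('s1.png',cv2.resize(c['img'][230:380,220:420],None,fx=4,fy=4))"
```

```text
shift mm [ 0.8 -0.8  1.7] turn [ 0.   0.  -0.3]
now [499.5 246.5  72.7] jaw 57.61 q [ 0.44  0.58  1.87  0.    0.68 -0.57] F [-0.1  0.3 -0.2] gap 0.0528 t 3.45
```

View pics/s1.png

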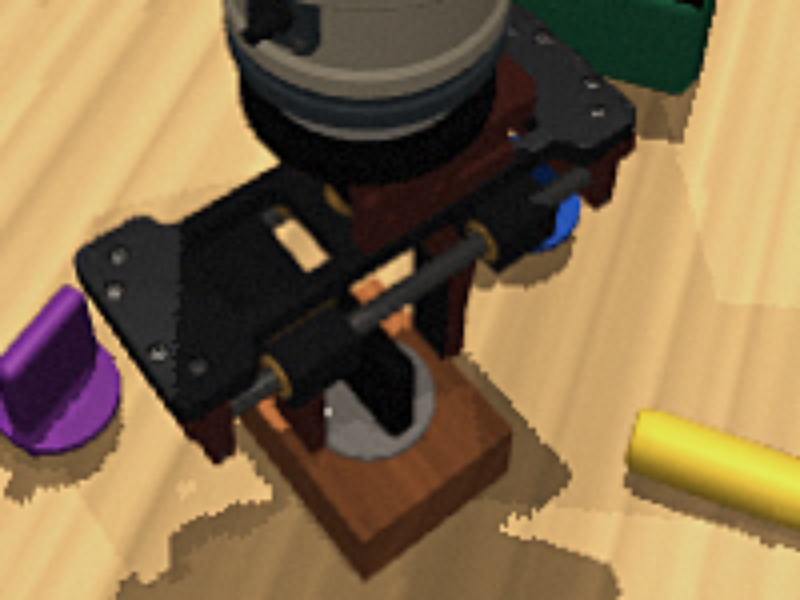

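The fingers straddle the black plate, clear of the flange and both look-alikes, so I close.

{"op": "servo_tool", "data": {"series": [[[0.0005, -0.0005, 0.001], [0, 0, 0], 0], [[0.0005, -0.0005, 0.001], [0, 0, 0], 0], [[0.0005, -0.0005, 0.001], [0, 0, 0], 0], [[0.0005, -0.0005, 0.001], [0, 0, 0], 0], [[0.0005, -0.0005, 0.001], [0, 0, 0], 0], [[0.0005, -0.0005, 0.001], [0, 0, 0], 0]]}}

```text
clock: 4.25
ee_pos: [0.4985, 0.2465, 0.0712]
ee_rot: [[-0.845, 0.535, 0.0], [0.535, 0.845, 0.0], [-0.0, 0.0, -1.0]]
contact_force: [-0.5, 0.4, 1.7]
finger_gap: 0.0118
```

```bash
python3 go.py 498 246 172 58
```

```text
shift mm [   0.2   -0.7 -100.8] turn [ 0.   0.  -0.4]
now [498.5 246.5  71.2] jaw 57.64 q [ 0.44  0.59  1.88  0.    0.68 -0.57] F [-0.5  0.4  1.7] gap 0.0118 t 4.25
```

{"op": "servo_tool", "data": {"series": [[[0, 0, -0.01], [0, 0, 0], 0], [[0, 0, -0.025], [0, 0, 0], 0], [[0, 0, -0.05], [0, 0, 0], 0], [[0, 0, -0.08], [0, 0, 0], 0], [[0, 0, -0.12], [0, 0, 0], 0], [[0, 0, -0.15], [0, 0, 0], 0], [[0, 0, -0.16], [0, 0, 0], 0], [[0, 0, -0.16], [0, 0, 0], 0]]}}

```text
clock: 5.25
ee_pos: [0.4984, 0.2464, 0.2317]
ee_rot: [[-0.845, 0.535, 0.001], [0.535, 0.845, 0.0], [-0.001, 0.001, -1.0]]
contact_force: [-0.8, -0.3, -1.7]
finger_gap: 0.012
```

```bash
python3 go.py 512 -39.6 231 90.2; python3 -c "
from h import *
c=cap('side');save('s2.png',c['img'])"
```

```text
shift mm [-164.5 -234.3    0.6] turn [  0.    0.  -32.6]
now [498.4 246.4 231.7] jaw 57.64 q [ 0.44  0.34  1.8  -0.    1.   -0.57] F [-0.8 -0.3 -1.7] gap 0.012 t 5.25
```

View pics/s2.png

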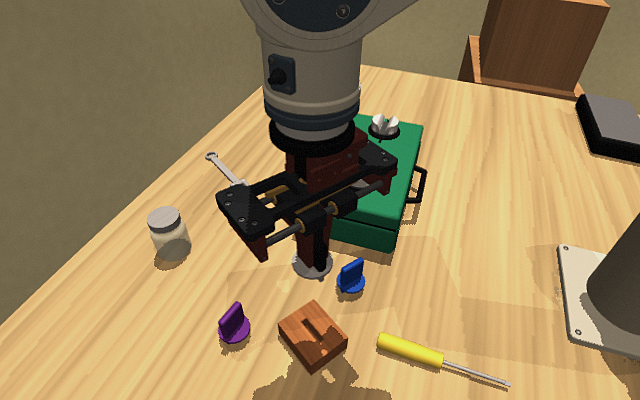

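{"op": "servo_tool", "data": {"series": [[[-0.02, -0.03, 0], [0, 0, -4], 0], [[-0.045, -0.064, 0], [0, 0, -9], 0], [[-0.07, -0.1, 0], [0, 0, -14], 0], [[-0.095, -0.135, 0], [0, 0, -19], 0], [[-0.12, -0.171, 0], [0, 0, -24], 0], [[-0.145, -0.207, 0], [0, 0, -29], 0], [[-0.16, -0.228, 0], [0, 0, -32], 0], [[-0.1645, -0.2343, 0], [0, 0, -32.6], 0], [[-0.1645, -0.2343, 0.02], [0, 0, -32.6], 0], [[-0.1645, -0.2343, 0.02], [0, 0, -32.6], 0]]}}

```text
clock: 6.55
ee_pos: [0.5105, -0.0388, 0.2094]
ee_rot: [[-1.0, -0.004, -0.004], [-0.004, 1.0, 0.001], [0.004, 0.001, -1.0]]
contact_force: [-0.4, 0.1, -0.9]
finger_gap: 0.0118
```

```bash
python3 go.py 512 -39.6 167 90.2; python3 - <<'E'
from h import *
a=cap('side');b=cap('wrist')
save('s3.png',cv2.resize(a['img'][80:260,250:470],None,fx=3.5,fy=3.5));save('w3.png',b['img'])
s=get_state();print(s['ee_pos'])
for z in (.13,): print(proj(b,[.512,-.0396,z]))
E
```

```text
shift mm [-1.7 -0.8 42.3] turn [ 0.  -0.3  0. ]
now [510.5 -38.8 209.4] jaw 90.22 q [-0.1   0.31  1.91  0.    0.93 -1.67] F [-0.4  0.1 -0.9] gap 0.0118 t 6.55
[ 0.51174133 -0.03886935  0.21089775]
[320.43909988 210.46222075]
```

View pics/s3.png

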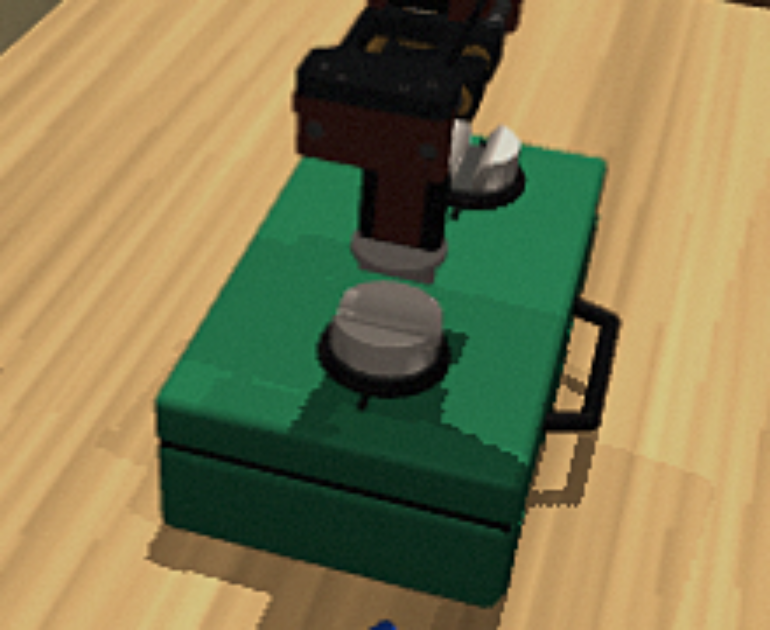

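View pics/w3.png

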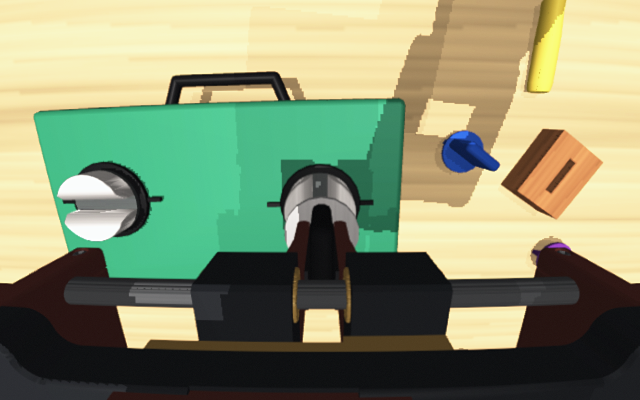

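The wrist view shows the flange and blade centred on the slot at about (320,205), and the side view agrees. I'll lower in stages.

{"op": "servo_tool", "data": {"series": [[[0, -0.0006, 0.012], [0, 0, 0], 0], [[0, -0.0006, 0.022], [0, 0, 0], 0], [[0, -0.0006, 0.028], [0, 0, 0], 0], [[0, -0.0006, 0.032], [0, 0, 0], 0], [[0, -0.0006, 0.035], [0, 0, 0], 0], [[0, -0.0006, 0.035], [0, 0, 0], 0]]}}

```text
clock: 7.4
ee_pos: [0.512, -0.0402, 0.1761]
ee_rot: [[-1.0, -0.004, -0.0], [-0.004, 1.0, 0.0], [0.0, 0.0, -1.0]]
contact_force: [0.6, 0.1, -1.0]
finger_gap: 0.0117
```

```bash
python3 go.py 512 -39.6 167.2 90.2
```

```text
shift mm [-0.   0.5  8.9] turn [ 0. -0.  0.]
now [512.  -40.2 176.1] jaw 90.24 q [-0.1   0.36  1.93  0.    0.85 -1.68] F [ 0.6  0.1 -1. ] gap 0.0117 t 7.4
```

Blade bottom is about 7 mm into the slot with no contact force.

{"op": "servo_tool", "data": {"series": [[[0, 0.0005, 0.003], [0, 0, 0], 0], [[0, 0.0005, 0.006], [0, 0, 0], 0], [[0, 0.0005, 0.008], [0, 0, 0], 0], [[0, 0.0005, 0.009], [0, 0, 0], 0], [[0, 0.0005, 0.0095], [0, 0, 0], 0], [[0, 0.0005, 0.0095], [0, 0, 0], 0]]}}

```text
clock: 8.15
ee_pos: [0.5119, -0.0396, 0.1672]
ee_rot: [[-1.0, -0.004, -0.0], [-0.004, 1.0, 0.0], [0.0, 0.0, -1.0]]
contact_force: [-1.6, -0.4, 5.2]
finger_gap: 0.0119
```

```bash
python3 go.py 512 -39.6 167.2 -10; python3 - <<'E'
from h import *
a=cap('side')
save('s4.png',cv2.resize(a['img'][80:260,250:470],None,fx=3.5,fy=3.5))
E
```

```text
shift mm [-0.1  0.  -0. ] turn [ -0.   -0.  100.2]
now [511.9 -39.6 167.2] jaw 90.24 q [-0.1   0.38  1.93  0.    0.83 -1.68] F [-1.6 -0.4  5.2] gap 0.0119 t 8.15
```

View pics/s4.png

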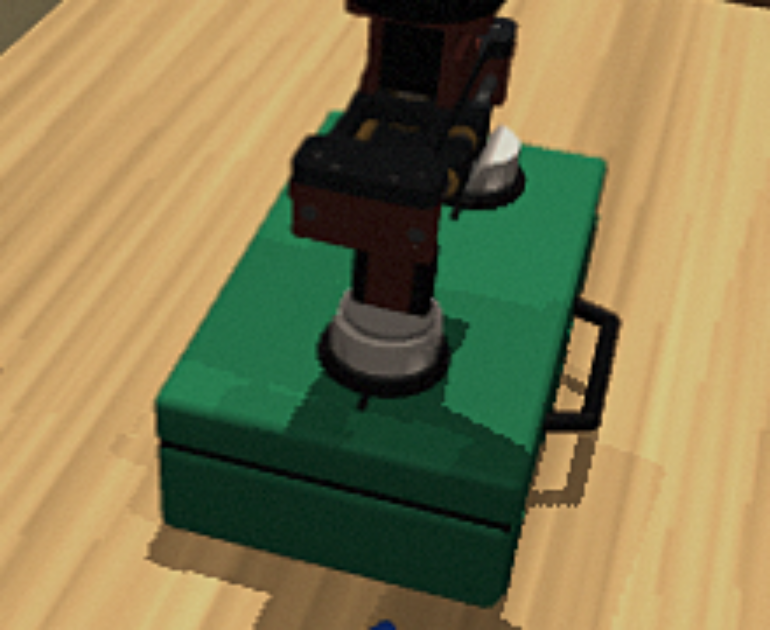

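Flange is on the head with 5 N contact and upright. Now the turn.

{"op": "servo_tool", "data": {"series": [[[0, 0, 0], [0, 0, 6], 0], [[0, 0, 0], [0, 0, 14], 0], [[0, 0, 0], [0, 0, 22], 0], [[0, 0, 0], [0, 0, 30], 0], [[0, 0, 0], [0, 0, 38], 0], [[0, 0, 0], [0, 0, 46], 0], [[0, 0, 0], [0, 0, 54], 0], [[0, 0, 0], [0, 0, 62], 0], [[0, 0, 0], [0, 0, 70], 0], [[0, 0, 0], [0, 0, 70], 0]]}}

```text
clock: 9.45
ee_pos: [0.5129, -0.0392, 0.1672]
ee_rot: [[-0.347, 0.938, 0.002], [0.938, 0.347, 0.001], [-0.0, 0.002, -1.0]]
contact_force: [1.4, 3.9, 2.9]
finger_gap: 0.0119
```

```bash
python3 go.py 512 -39.6 167.2 -8.5; python3 - <<'E'
from h import *
print(get_state()['moment'])
a=cap('side')
save('s5.png',cv2.resize(a['img'][80:260,250:470],None,fx=3.5,fy=3.5))
E
```

```text
shift mm [-0. -1.  0.] turn [ 0.1 -0.  28.8]
now [512.9 -39.2 167.2] jaw 20.3 q [-0.1   0.38  1.93  0.    0.83 -0.45] F [1.4 3.9 2.9] gap 0.0119 t 9.45
[ 0.72916966 -0.3945719  -0.02857878]
```

View pics/s5.png

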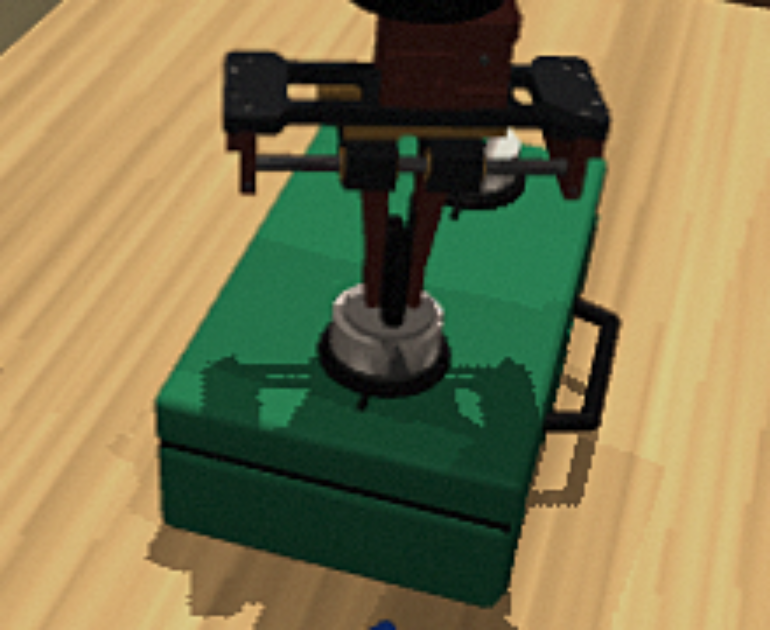

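{"op": "servo_tool", "data": {"series": [[[0, 0, 0], [0, 0, 6], 0], [[0, 0, 0], [0, 0, 13], 0], [[0, 0, 0], [0, 0, 20], 0], [[0, 0, 0], [0, 0, 25], 0], [[0, 0, 0], [0, 0, 25], 0]]}}

```text
clock: 10.12
ee_pos: [0.5134, -0.0393, 0.1673]
ee_rot: [[0.081, 0.997, 0.003], [0.997, -0.081, 0.001], [0.001, 0.003, -1.0]]
contact_force: [3.5, 4.0, 2.8]
finger_gap: 0.0116
```

```bash
python3 go.py 512 -39.6 167.2 -8.5; python3 - <<'E'
from h import *
print(get_state()['moment'])
a=cap('side')
save('s6.png',cv2.resize(a['img'][130:230,300:420],None,fx=6,fy=6,interpolation=cv2.INTER_CUBIC))
E
```

```text
shift mm [-0.4 -1.3  0.1] turn [ 0.2 -0.1  3.8]
now [513.4 -39.3 167.3] jaw -4.66 q [-0.1   0.38  1.93  0.    0.83 -0.02] F [3.5 4.  2.8] gap 0.0116 t 10.125
[ 0.79442256 -0.80795571  0.01835585]
```

View pics/s6.png

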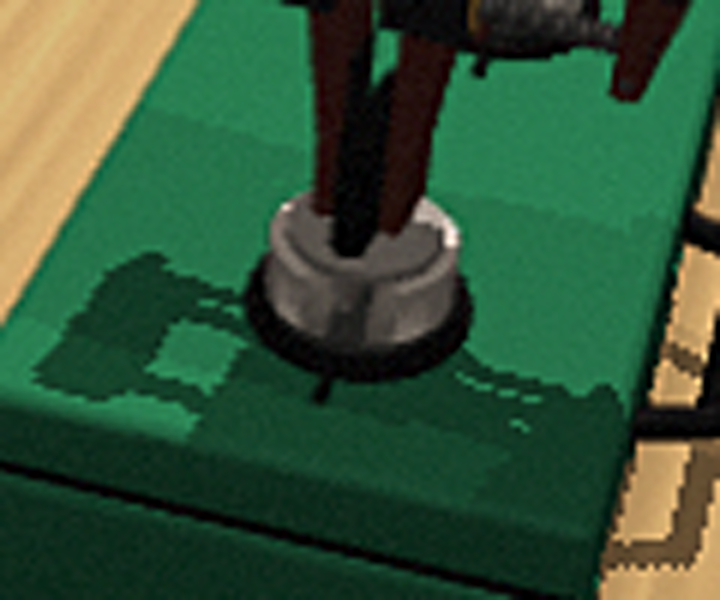

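{"op": "servo_tool", "data": {"series": [[[0, 0, 0], [0, 0, 2], 0], [[0, 0, 0], [0, 0, 4], 0], [[0, 0, 0], [0, 0, 6], 0], [[0, 0, 0], [0, 0, 6], 0]]}}

```text
clock: 10.68
ee_pos: [0.5135, -0.0394, 0.1673]
ee_rot: [[0.184, 0.983, 0.003], [0.983, -0.184, 0.0], [0.001, 0.003, -1.0]]
contact_force: [4.2, 4.4, 0.6]
finger_gap: 0.0114
```

```bash
python3 go.py 512 -39.6 167.2 -8.5; python3 - <<'E'
from h import *
s=get_state();print(s['moment'],s['joint_efforts'])
a=cap('side')
save('s7.png',cv2.resize(a['img'][130:230,300:420],None,fx=6,fy=6,interpolation=cv2.INTER_CUBIC))
E
```

```text
shift mm [-0.5 -1.5  0.1] turn [ 0.2 -0.  -2.1]
now [513.5 -39.4 167.3] jaw -10.58 q [-0.1   0.38  1.93  0.    0.83  0.08] F [4.2 4.4 0.6] gap 0.0114 t 10.675
[ 0.78757409 -0.90662107  0.27820232] [ -2.68495336 -44.30447102 -18.31183612  -0.87082626   1.18770305
   0.4550267 ]
```

View pics/s7.png

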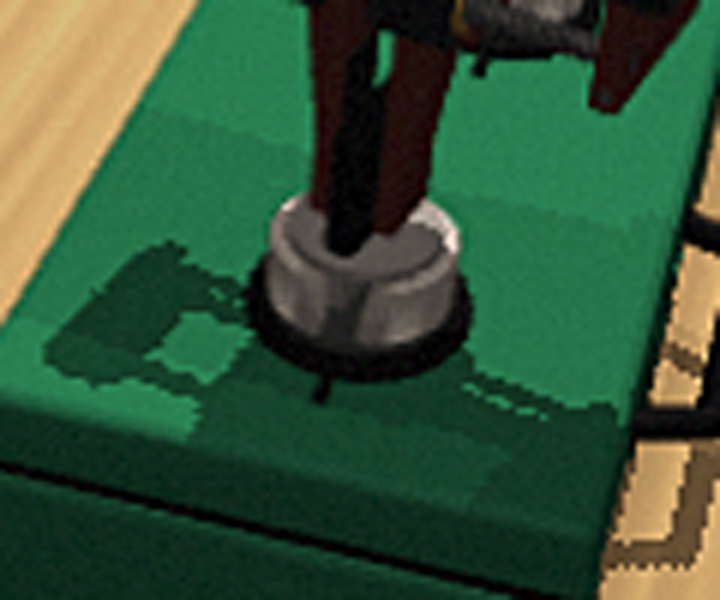

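{"op": "servo_tool", "data": {"series": [[[0, 0, 0], [0, 0, 2], 0], [[0, 0, 0], [0, 0, 4], 0], [[0, 0, 0], [0, 0, 4], 0]]}}

```text
clock: 11.1
ee_pos: [0.5135, -0.0396, 0.1673]
ee_rot: [[0.25, 0.968, 0.003], [0.968, -0.25, -0.0], [0.0, 0.003, -1.0]]
contact_force: [3.8, 4.5, 1.7]
finger_gap: 0.0126
```

```bash
python3 go.py 512 -39.6 167.2 -8.5; python3 - <<'E'
from h import *
s=get_state();print(s['moment'],s['joint_efforts'])
a=cap('side')
save('s8.png',cv2.resize(a['img'][130:230,300:420],None,fx=6,fy=6,interpolation=cv2.INTER_CUBIC))
E
```

```text
shift mm [-0.4 -1.4  0.1] turn [ 0.2 -0.  -6. ]
now [513.5 -39.6 167.3] jaw -14.5 q [-0.1   0.38  1.93 -0.    0.83  0.15] F [3.8 4.5 1.7] gap 0.0126 t 11.1
[ 0.64535618 -0.8043873   0.84377047] [ -2.88085029 -44.1452837  -18.287099    -0.36331778   1.12078395
   0.95796458]
```

View pics/s8.png

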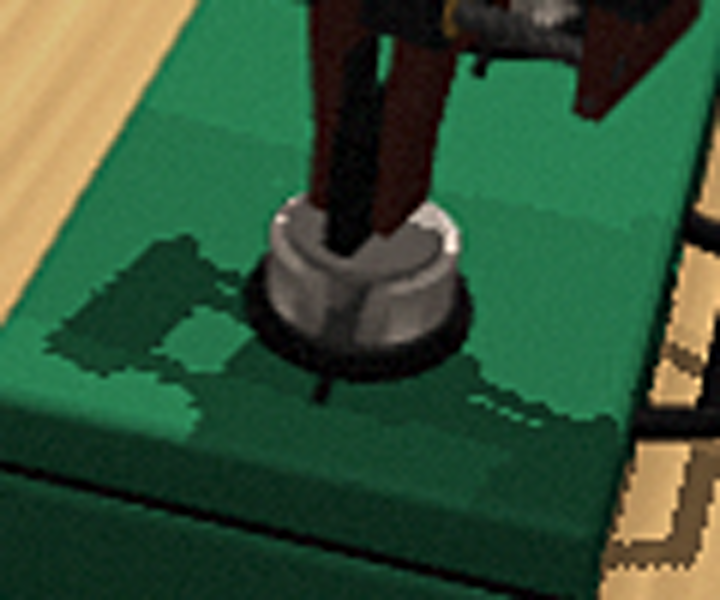

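Torque climbs from 0.02 to 0.84 N m and the slot end no longer moves, so the head is on its hard stop. I relax the twist, open, and look.

{"op": "servo_tool", "data": {"series": [[[0, 0, 0], [0, 0, -2.5], 0], [[0, 0, 0], [0, 0, -5], 0], [[0, 0, 0], [0, 0, -5], 10], [[0, 0, 0], [0, 0, -5], 25], [[0, 0, 0], [0, 0, -5], 50], [[0, 0, 0], [0, 0, -5], 50], [[0, 0, 0], [0, 0, -5], 50]]}}

```text
clock: 12.02
ee_pos: [0.5117, -0.0397, 0.1665]
ee_rot: [[0.169, 0.986, -0.001], [0.986, -0.169, -0.0], [-0.0, -0.001, -1.0]]
contact_force: [-0.4, 0.2, 0.5]
finger_gap: 0.0434
```

```bash
python3 go.py 512 -39.6 167.2 -8.5; python3 - <<'E'
from h import *
a=cap('side')
save('s9.png',cv2.resize(a['img'][110:230,290:430],None,fx=5,fy=5,interpolation=cv2.INTER_CUBIC))
E
```

```text
shift mm [ 0.2  0.3 -0.7] turn [-0.   0.  -1.3]
now [511.7 -39.7 166.5] jaw -9.76 q [-0.1   0.38  1.93 -0.    0.83  0.07] F [-0.4  0.2  0.5] gap 0.0434 t 12.025
```

View pics/s9.png

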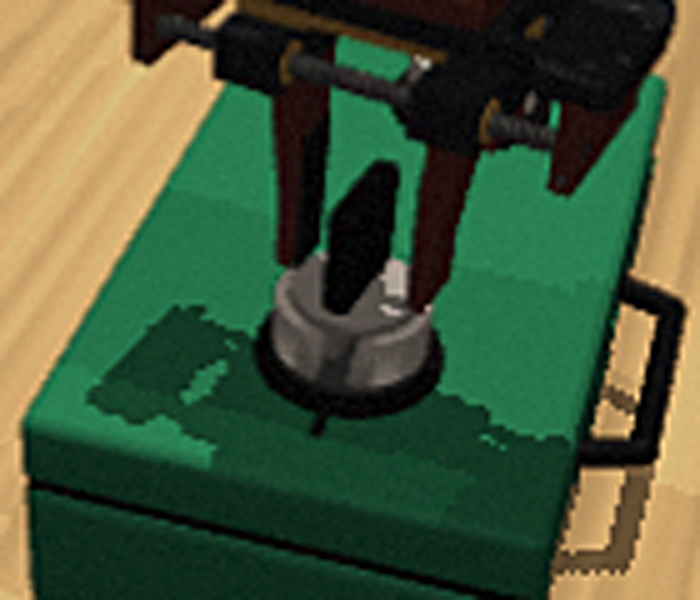

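The key stands free between the open fingers, with its flange on the head. I retreat straight up.

{"op": "servo_tool", "data": {"series": [[[0, 0, -0.01], [0, 0, 0], 60], [[0, 0, -0.03], [0, 0, 0], 60], [[0, 0, -0.06], [0, 0, 0], 60], [[0, 0, -0.1], [0, 0, 0], 60], [[0, 0, -0.13], [0, 0, 0], 60], [[0.04, -0.03, -0.14], [0, 0, 0], 60], [[0.1, -0.06, -0.14], [0, 0, 0], 60], [[0.15, -0.06, -0.14], [0, 0, 0], 60], [[0.2, -0.06, -0.14], [0, 0, 0], 60], [[0.2, -0.06, -0.14], [0, 0, 0], 60]]}}

```text
clock: 13.32
ee_pos: [0.487, 0.1704, 0.3074]
ee_rot: [[0.166, 0.986, 0.001], [0.986, -0.166, 0.001], [0.001, 0.001, -1.0]]
contact_force: [-0.1, 0.0, 0.2]
finger_gap: 0.0529
```

```bash
python3 - <<'E'
from h import *
s=get_state();print(s['ee_pos'],s['clock'])
a=cap('side');c=cap('top')
o=np.zeros((600,800,3),np.uint8)
o[:300]=cv2.resize(c['img'][175:265,315:555],(800,300),interpolation=cv2.INTER_CUBIC)
b=cv2.resize(a['img'][110:220,300:450],(409,300),interpolation=cv2.INTER_CUBIC);o[300:,:409]=b
save('f1.png',o)
P=cloud(c);X,Y,Z=P[...,0],P[...,1],P[...,2];mx=c['img'].max(-1)
n=np.hypot(X-.512,Y+.0396)<.05
for nm,m,z in (('grip',n&(Z>.17)&(Z<.195)&(mx<70),.18),('flange',n&(Z>.126)&(Z<.145),.135)):
    ys,xs=np.where(m);q=np.array([plane(c,u,v,z)[:2] for u,v in zip(xs,ys)])*1000
    print(nm,len(q),np.median(Z[m]),cv2.minAreaRect(q.astype(np.float32)),cv2.minEnclosingCircle(q.astype(np.float32)))
E
```

```text
[0.48700636 0.17042681 0.30743547] 13.325
grip 146 0.17986739872977225 ((511.0029602050781, -39.29869079589844), (41.89798355102539, 11.51010799407959), 81.58185577392578) ((509.8226318359375, -39.09646987915039), 20.987173080444336)
flange 515 0.1346271390566751 ((511.1143493652344, -39.854881286621094), (57.64292526245117, 55.324005126953125), 0.40185654163360596) ((511.76513671875, -39.334999084472656), 29.801626205444336)
```

View pics/f1.png

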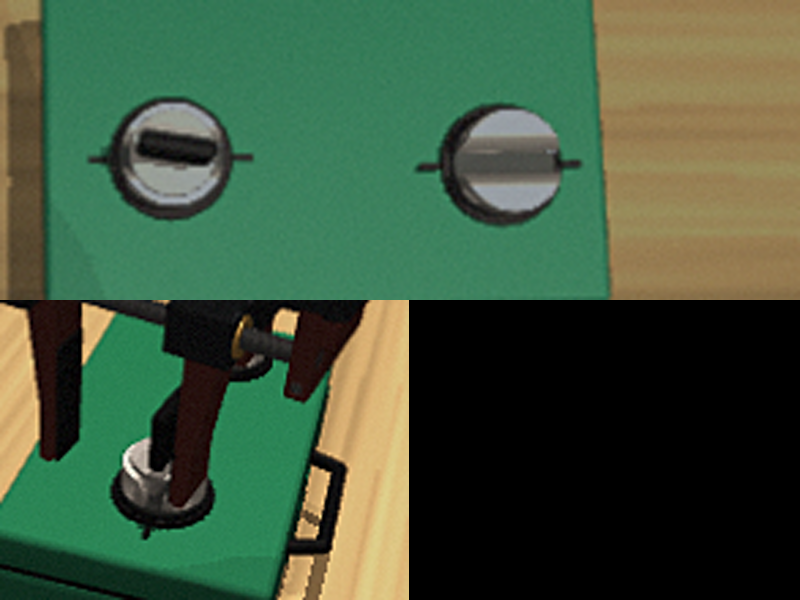

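```bash
python3 -c "
from bench import order; print(order.finish_job())"
```

```text
the job is handed in; nothing more can be done
None
```

The black key is standing released in the lock that was open, and that lock is turned to its hard stop. I handed the job in at about 13.4 s; no verdict was reported.

I took the key from its block, lowered it into the open lock at about (0.512, −0.040) until the flange sat on the head, with 5 N of contact. I then turned it clockwise until the torque rose from about 0.02 to 0.84 N m and the slot stopped moving. After that I relaxed the twist, opened the gripper and moved clear.

Last checks from the top camera:
- **Key position:** it is within about 1–2 mm of the head's centre, and the grip's top sits directly over the flange, so it is upright.
- **Flange height:** its upper face measured at 134.6 mm, where fully seated would be 135 mm.
- **Turn angle:** the grip plate lies about 10° past the case's long side. That matches the head at home plus the blade's play.
- **Other lock:** its slot is still along the case, and I never touched it.

No check failed or disagreed. However, I did not measure the turned head's own angle directly after letting go; that it is home rests on the hard stop and the plate angle.

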